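# Wooden doming punch out of its spring clips

### The arm

A 6-joint arm with a two-finger parallel gripper is mounted at the origin on the work surface. World frame = base frame: x ahead of the robot, y to its left, z up, the work surface at z = 0. Lengths are in mm, angles in degrees, forces in N, time in s.
With the tool pointing down it reaches from about 250 to 800 mm from the base axis. Payload 3.9 kg.
Tool frame: the origin (TCP) lies at the centre of the arm's flange, where the gripper is bolted on; the fingertips stand 173 mm ahead of it and the grasp point (between the pads) lies 155 mm ahead of it (tcp_to_tips is the distance from the TCP to the fingertips, in mm); z points along the fingers, y is the line along which they close (so a half turn about z gives the same grasp; the last joint's range is limited). The gripper opens to 85 mm and grips with 20 to 120 N. Pads are 22 mm wide; open, the fingers measure 114 mm over their backs; the gripper's body (76 mm by 85 mm) begins 54 mm behind the grasp point. The pads swing forward as they close: fully open they stand 13 mm farther back than shut.
Start: joints at [65.203, 14.897, -7.913, 67.191, 0, 90], TCP at [220.187, 476.585, 404.704] pointing down, gripper open.
Joint ranges: [-159.42, 159.42], [-47.68, 98.78], [-73.54, 78.23], [-108.79, 121.32], [-90, 84.71], [-180, 180]. Speed limits (degrees/s): [147.25, 147.25, 180, 180, 180, 180].

### API

Orientations are given as [roll, pitch, yaw] about the fixed x, y, z axes, in that order (R = Rz(yaw) Ry(pitch) Rx(roll)).
In Python, from bench import state, capture, camera_params, sign_off, tcp_to_tips gives the robot as it stands.
- The arm moves only by the tool send_rows, never from a script. Its argument "moves" is a list of rows, each a list of 5 numbers: the shift along the world's x, y, z in mm, then the turn about the world's z in rad, then the opening, from 0 (shut) to 1 (fully open). A call has 1 to 8 rows; each row is the pose to reach, as a shift and turn from the pose commanded when the call began; what a row does not reach only later rows make up. A row lasts 1/8 s, in which the tool goes at most 62.5 mm and 10.7 degrees, less where a joint would pass 70% of its speed; a pose out of reach is approached as far as the arm can. A call with a gripper value outside its range is refused whole. The fingers move at their own pace and stop on an object; "squeeze" is the grip in N (left out, the last holds). Time passes only in rows, so rows that repeat a pose let the fingers close. It gives the time, the measured TCP pose, the force, the opening and the grip force at its end, in the units of the state.
- state(): the state, without advancing time (a new reading comes with each control period).
- capture(name): name is "scene" or "top" or "wrist"; returns (picture, depth): 480x640x3 uint8, red, green, blue; 480x640 float32, mm along the optical axis (not along the pixel's ray), 0 where there is no reading.
- camera_params(name): a dict with "camera_matrix" (3x3 intrinsics, pixels), "xyz" and "rotation" of the camera in the world; the wrist camera has in their place "hand_eye" (4x4, takes a point from camera to tool coordinates, whose origin is the TCP and whose axes are the flange's). Camera axes: x right, y up, looking along -z (the intrinsics and any distortion apply to the point x, -y, -z); pixel columns grow to the right and rows downward; lengths in mm; the calibration is good to about 2 mm. A picture is of the moment at which its call begins: read the wrist's pose just before it. camera_params takes no time and is no camera call.
- sign_off(): hands the job in; it is judged then, once.
The state is a dict: "t": time; "joints": joint angles; "qd": joint speeds; "tau": joint torques, N m; "position": TCP position; "tool_rot": TCP orientation; "force": force on the tool from outside, world axes, zero at the start; "wrist_torque": the same for the moment, N m; "finger_gap": finger opening in mm; "finger_force": force on a finger pad.
Only numpy, scipy, OpenCV 4.12 (cv2) and the standard library are available. Lean on these libraries where they do the work, as an engineer would, in place of code of your own. Each camera call takes 0.05 s, during which the arm holds its last target. There are 200 camera calls.

### The job

Take hold of the wooden doming punch and snap it straight forward out of the mouths of its two spring clips (not up or out sideways), then lay it down flat inside the red tray without dropping it. Leave the steel punch in its clips.

Things in the scene. Friction and masses are not known exactly. Their poses are not given: they have to be found in the camera images.
- wood_punch: Pale wooden doming punch, about 0.1 kg: round bar 20 mm thick with a 26 mm ball head at its +y end and a thin brass ring near the other. Origin on the bar's axis, midway between its two clips; +y along the bar to the ball (it spans y = -75 to +89 mm). Starts level in the clips of its stand; the 80 mm of bar between the clips is free all round, so grasp it there, across the bar.
- wood_clip: Fixed stand holding the wooden punch. Origin on the table, under the bar; base 80 x 150 x 14 mm. Two steel C clips, 14 mm wide, at y = -50 and +50 mm hold the bar along y, axis 85 mm up, at x = 0; mouths face -x (towards the robot). Jaws reach 16 mm above and below the axis; posts behind at x = 12 to 23 mm, tops 99 mm up. About 15 N of pull along -x snaps the bar out; 30 mm forward it is clear.
- tray: Red open tray, fixed, with a grey floor: 150 mm (x) by 215 mm (y) outside, walls 5 mm thick and 28 mm high, inner floor 5 mm above the table. Origin at the centre of the underside; the long side is y.
- steel_punch: Bright steel doming punch of the same shape and size as the wooden one, about 0.3 kg, held in the clips of the other stand; origin and axes as for the wooden punch. It must stay there.
Not all that is in view belongs to the job. What is shaped like the wood_clip but purple is not meant.

How it is judged (in metres and radians):
On the way:
1. the wooden punch has come forward out of its clips, level with them (x of wood_punch in the frame of wood_clip below -0.028 m and z of wood_punch in the frame of wood_clip between 0.055 and 0.115 m and y of wood_punch in the frame of wood_clip between -0.04 and 0.04 m), for 0.05 s.
At the end, for the whole second after the job is handed in: The wooden punch lies flat (within about 12 degrees of level, its axis less than 24 mm above the table) inside the red tray, released and at rest; the steel punch is within 15 mm of where it started, in its clips (x of wood_punch in the frame of tray between -0.062 and 0.062 m and y of wood_punch in the frame of tray between -0.035 and 0.035 m and z of wood_punch in the frame of tray below 0.024 m and angle between wood_punch's own y axis and vertical above 1.35 rad and linear speed of wood_punch below 0.03 m/s and angular speed of wood_punch below 0.6 rad/s and distance of steel_punch from where it was at the start of the episode below 0.015 m); the robot touches nothing.
It fails at once if the wooden punch is forced up, down or sideways out of its clips instead of forward (over 30 mm up or down, or over 40 mm along, while still in line with the clips) (x of wood_punch in the frame of wood_clip above -0.012 m and horizontal distance between wood_punch and wood_clip below 0.06 m and z of wood_punch in the frame of wood_clip below 0.155 m and not (z of wood_punch in the frame of wood_clip between 0.055 and 0.115 m and y of wood_punch in the frame of wood_clip between -0.04 and 0.04 m)).
It fails at once if the wooden punch is out of its clips and not held, more than 50 mm above the table (dropped) (x of wood_punch in the frame of wood_clip below -0.03 m and height (world z) of wood_punch above 0.05 m and contact force between the fingers and wood_punch below 0.02 N).
It fails at once if the steel punch is moved 15 mm or more (distance of steel_punch from where it was at the start of the episode above 0.015 m).
It also fails if it takes over 40 s, if anything falls off the work surface, if the arm or the gripper's body presses on something with over 40 N, if the wrist force passes 120 N, or if a joint passes its speed limit or range.

## Working session

There is one attempt and no reset: what is moved stays moved. The work goes in short steps, Python scripts to look and compute and a tool call to move; the robot and the scene stay as the last step left them, time stands still between calls to the robot, and variables do not carry over. Pictures are saved under pics/ and viewed, at most 10 in all, crops included, and the job is handed in when it is done.

Besides the shell and the picture viewer there is one more tool, called by a JSON object that holds its "method" and its "body", one argument or row to a line. send_rows: Moves the arm, as the interface text tells. Its arguments: {"type":"object","properties":{"moves":{"type":"array"},"squeeze":{"type":"number"}},"required":["moves"]}

```bash
mkdir -p pics; cat > h.py <<'E'
import numpy as np, cv2
from bench import *
def snap(n,f):
    p,d=capture(n); cv2.imwrite(f'pics/{f}.png',p[:,:,::-1]); np.save(f'pics/{f}.npy',d); return p,d
def pt(n,d,u,v,r=1):
    c=camera_params(n); K=np.array(c['camera_matrix']); w=d[int(v)-r:int(v)+r+1,int(u)-r:int(u)+r+1]; z=np.median(w[w>0])
    q=np.array([(u-K[0,2])*z/K[0,0],-(v-K[1,2])*z/K[1,1],-z])
    return np.array(c['rotation'])@q+np.array(c['xyz'])
E
python3 - <<'E'
from h import *
for n in('top','scene'):
    snap(n,n+'0'); print({k:np.round(v,2).tolist() if not isinstance(v,str) else v for k,v in camera_params(n).items()})
print(state())
E
```

```text
{'camera_matrix': [[479.89, 0.0, 320.56], [0.0, 479.89, 245.84], [0.0, 0.0, 1.0]], 'xyz': [338.99, -86.96, 1219.34], 'rotation': [7.09, -0.45, -91.56]}
{'camera_matrix': [[608.26, 0.0, 316.02], [0.0, 608.26, 246.01], [0.0, 0.0, 1.0]], 'xyz': [1169.04, 523.08, 988.81], 'rotation': [45.03, -1.25, 132.83]}
{'t': 0.1, 'joints': array([ 6.52017555e+01,  1.49303208e+01, -7.97678094e+00,  6.71897443e+01,
       -5.54136740e-04,  9.00004263e+01]), 'qd': array([-0.10324202, -0.06714109,  0.21986857, -0.13225573, -0.05361819,
       -0.03012051]), 'tau': array([ 1.65124857e-04, -4.06508553e+01,  2.54527277e+01,  1.01187505e-02,
        6.32151909e-05, -4.48585041e-06]), 'position': array([220.07265154, 476.3157926 , 403.97344234]), 'tool_rot': array([-1.79903154e+02,  5.54856545e-04,  1.55201330e+02]), 'force': array([-0.03566518,  0.35875941,  0.05593044]), 'wrist_torque': array([-0.02624984,  0.01030587, -0.03163397]), 'finger_force': 0.0, 'finger_gap': 85.25984281452868}
```

```bash
sed -i "s/return np.array(c\['rotation'\])@q/from scipy.spatial.transform import Rotation as R; return R.from_euler('xyz',c['rotation'],degrees=True).apply(q)/" h.py; cat h.py | tail -2
```

```text
q=np.array([(u-K[0,2])*z/K[0,0],-(v-K[1,2])*z/K[1,1],-z])
    from scipy.spatial.transform import Rotation as R; return R.from_euler('xyz',c['rotation'],degrees=True).apply(q)+np.array(c['xyz'])
```

View pics/top0.png

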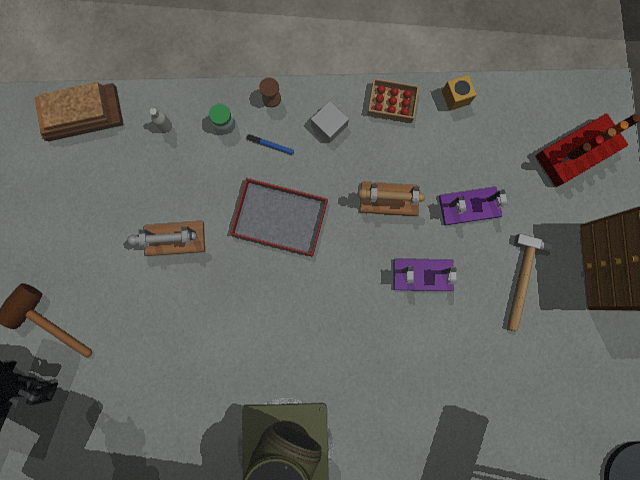

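View pics/scene0.png

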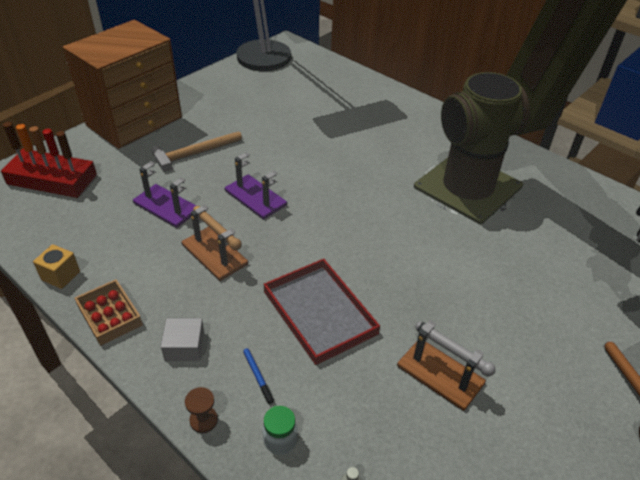

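Candidates (top view): the pale wooden punch in the brown stand at (392,196), which is the choice; the steel punch at (165,238); the hammer handle at (522,290); the mallet handle at (60,337); two purple empty stands at (472,205) and (424,275). The tray is at (279,217).

```bash
python3 - <<'E'
from h import *
p=cv2.imread('pics/top0.png'); d=np.load('pics/top0.npy')
a=cv2.resize(p[165:235,340:440],(800,560),interpolation=cv2.INTER_CUBIC); cv2.imwrite('pics/c1.png',a)
# height map points around wood stand
pts=np.array([[*pt('top',d,u,v,0),u,v] for v in range(170,225) for u in range(340,435) if d[v,u]>0])
for lo,hi in((8,20),(60,125)):
    m=pts[(pts[:,2]>lo)&(pts[:,2]<hi)]; r=cv2.minAreaRect(m[:,:2].astype(np.float32)); print(lo,len(m),r,m[:,2].mean(),np.percentile(m[:,2],[5,50,95]))
hsv=cv2.cvtColor(p,cv2.COLOR_BGR2HSV); m=((hsv[...,0]<8)|(hsv[...,0]>172))&(hsv[...,1]>120)&(hsv[...,2]>50)
m[:170]=0;m[265:]=0;m[:,:220]=0;m[:,340:]=0
q=np.array([pt('top',d,u,v,0) for v,u in zip(*np.nonzero(m)) if d[v,u]>0]); q=q[(q[:,2]>15)&(q[:,2]<40)]
print('tray',cv2.minAreaRect(q[:,:2].astype(np.float32)),np.median(q[:,2]))
print(pt('top',d,279,217),pt('top',d,340,260))
E
```

```text
Traceback (most recent call last):
  File "h.py", line 6, in pt
    c=camera_params(n); K=np.array(c['camera_matrix']); w=d[int(v)-r:int(v)+r+1,int(u)-r:int(u)+r+1]; z=np.median(w[w>0])
ValueError: time passes only in moves, steps and waits
```

View pics/c1.png

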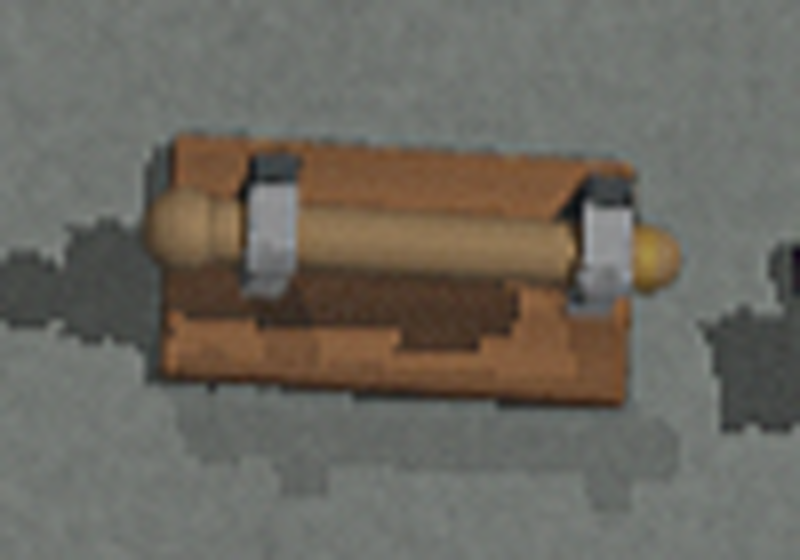

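The crop shows the pale bar with its ball on the left at crop (180,228), the brass ring on the right at (650,258), and the clips at (272,230) and (605,240). The posts are on the far side, so the mouths face the robot. Next I cache the calibration and measure.

```bash
cat > h.py <<'E'
import numpy as np, cv2
from scipy.spatial.transform import Rotation as R
from bench import *
def snap(n,f):
    p,d=capture(n); cv2.imwrite(f'pics/{f}.png',p[:,:,::-1]); np.save(f'pics/{f}.npy',d); return p,d
def cloud(n,d,pose=None):
    c=camera_params(n); K=np.array(c['camera_matrix']); v,u=np.mgrid[:480,:640]
    q=np.stack([(u-K[0,2])*d/K[0,0],-(v-K[1,2])*d/K[1,1],-d],-1).reshape(-1,3)
    if pose is None: q=R.from_euler('xyz',c['rotation'],degrees=True).apply(q)+np.array(c['xyz'])
    else:
        H=np.array(c['hand_eye']); q=q@H[:3,:3].T+H[:3,3]
        q=R.from_euler('xyz',pose[1],degrees=True).apply(q)+np.array(pose[0])
    q=q.reshape(480,640,3); q[d<=0]=np.nan; return q
rect=lambda m:cv2.minAreaRect(m[:,:2].astype(np.float32))
E
cat > m.py <<'E'
from h import *
p=cv2.imread('pics/top0.png'); C=cloud('top',np.load('pics/top0.npy'))
print('table',C[260,340],C[150,400],'tray floor',C[217,279])
hsv=cv2.cvtColor(p,cv2.COLOR_BGR2HSV); H,S,V=cv2.split(hsv)
def sel(mask,u0,u1,v0,v1,lo,hi):
    k=np.zeros_like(mask); k[v0:v1,u0:u1]=1; q=C[mask&k.astype(bool)]; return q[(q[:,2]>lo)&(q[:,2]<hi)]
al=np.ones(H.shape,bool)
for nm,b in(('wood',(340,435,170,225)),('steel',(115,215,215,265))):
    for lo,hi in((8,20),(70,125)):
        m=sel(al,*b,lo,hi); print(nm,lo,len(m),rect(m),np.percentile(m[:,2],[5,50,95]))
q=sel(((H<8)|(H>172))&(S>120),220,340,170,265,15,40); print('tray',rect(q),np.median(q[:,2]))
for u,v in((374,193),(394,195),(415,196),(363,193),(421,197)): print((u,v),C[v,u].round(1))
# bar between clips: axis fit
m=sel((H>5)&(H<30)&(S>60),380,409,185,205,75,110); c=m.mean(0); print('bar',len(m),c,np.polyfit(m[:,1],m[:,0],1))
E
python3 m.py
```

```text
table [ 452.98793007 -149.39082288   -3.9125958 ] [ 738.30675768 -316.05891188    1.17413408] tray floor [567.14417233   4.1410442    4.6774007 ]
wood 8 1136 ((611.8497924804688, -293.7491455078125), (204.6510009765625, 90.80742645263672), 84.10504913330078) [ 9.81303431 13.86733467 17.64188656]
wood 70 688 ((603.0841674804688, -272.2393798828125), (162.13134765625, 38.036136627197266), 84.65950012207031) [ 80.13607362  93.75502109 100.29873308]
steel 8 1273 ((520.0553588867188, 270.73876953125), (81.01995086669922, 151.27523803710938), 2.472639322280884) [ 9.66265035 13.45324742 17.41844429]
steel 70 733 ((513.3857421875, 277.95916748046875), (37.38923645019531, 162.64707946777344), 3.0576624870300293) [81.07393991 93.32080826 99.78188568]
tray ((565.7955932617188, 3.0548629760742188), (214.69654846191406, 149.20504760742188), 73.85255432128906) 26.985333215149012
(374, 193) [ 602.1 -230.6   97.7]
(394, 195) [ 597.1 -279.1   92.7]
(415, 196) [ 592.7 -328.8   96. ]
(363, 193) [ 602.9 -204.4   97.2]
(421, 197) [ 590.  -343.1   95.4]
bar 240 [ 597.27572145 -279.05578336   92.30935352] [8.44865425e-02 6.20852180e+02]
```

Measured: the wooden bar's axis passes near (599,-279.5) with its top at about 95, and its yaw is -4.8°. The stand's base (14 mm high) and length (162 mm) match the description. The tray centre is (566,3) and its yaw is -16.15°; its 215x149 size and 27 mm height also match. Now moving over the punch.

{"method": "send_rows", "body": {
  "moves": [
    [25,-50,0,-0.1,1],
    [50,-100,0,-0.25,1],
    [75,-150,0,-0.4,1],
    [100,-200,0,-0.55,1],
    [125,-250,0,-0.7,1],
    [150,-300,0,-0.85,1],
    [175,-350,0,-1.0,1],
    [200,-400,0,-1.15,1]
  ],
  "squeeze": 50
}}

```text
t: 1.1
position: [420.5, 74.8, 404.5]
tool_rot: [-180.0, -0.0, 89.0]
force: [0.5, 0.3, -0.0]
finger_gap: 85.5
finger_force: 0.0
```

{"method": "send_rows", "body": {
  "moves": [
    [26,-52,0,-0.02,1],
    [52,-104,0,-0.04,1],
    [78,-156,0,-0.06,1],
    [104,-208,0,-0.072,1],
    [130,-260,0,-0.072,1],
    [156,-312,0,-0.072,1],
    [179,-356,0,-0.072,1],
    [179,-356,0,-0.072,1]
  ]
}}

```text
t: 2.1
position: [600.1, -282.6, 402.5]
tool_rot: [-179.9, 0.0, 85.0]
force: [-0.7, -0.2, 0.8]
finger_gap: 85.5
finger_force: 0.0
```

```bash
cat > w.py <<'E'
from h import *
s=state(); pose=(s['position'],s['tool_rot']); p,d=snap('wrist','w1'); C=cloud('wrist',d,pose)
print(pose,s['t'])
m=C[np.isfinite(C[...,2])]; 
k=lambda lo,hi:m[(m[:,2]>lo)&(m[:,2]<hi)&(abs(m[:,0]-599)<70)&(abs(m[:,1]+279)<110)]
print('bar etc',len(k(75,110)),rect(k(75,110)),'base',rect(k(9,19)))
b=k(75,110); b=b[abs(b[:,1]+279.5)<36]; print('mid bar',len(b),rect(b),np.percentile(b[:,2],[50,95]),np.polyfit(b[:,1],b[:,0],1),b.mean(0))
print(k(-10,6)[:,2].mean())
E
python3 w.py
```

```text
(array([ 600.14609678, -282.61629993,  402.53066319]), array([-1.79930108e+02,  5.44919861e-03,  8.49814421e+01])) 2.1
bar etc 5777 ((604.2215576171875, -272.8251647949219), (162.74644470214844, 39.42509078979492), 84.46528625488281) base ((608.806884765625, -280.7423095703125), (149.28414916992188, 80.19264221191406), 84.89268493652344)
mid bar 2042 ((599.3171997070312, -279.6375732421875), (73.42874908447266, 20.00041389465332), 85.57391357421875) [93.72565349 95.65445105] [8.90314732e-02 6.24238362e+02] [ 599.50856291 -277.76468765   93.0556732 ]
0.5715503931141658
```

View pics/w1.png

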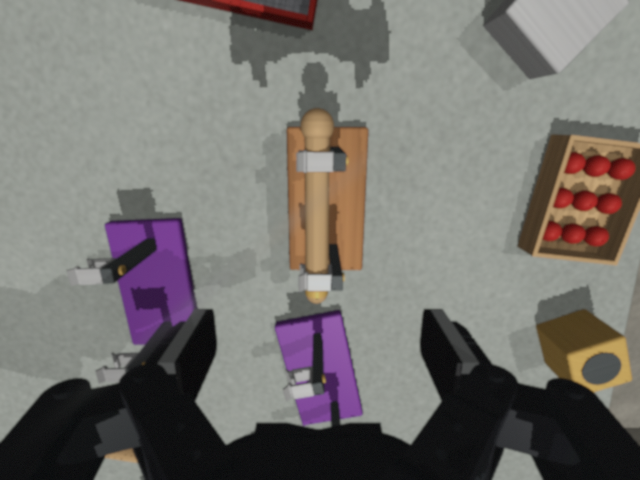

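The wrist view shows the wooden bar centred between the fingers, ball at (317,125) and ring at (317,297), with its clips free of obstructions. The wrist measurement (599.3,-279.6) agrees with the top view, so I descend.

{"method": "send_rows", "body": {
  "moves": [
    [-0.5,2.5,-40,0,1],
    [-0.5,2.5,-80,0,1],
    [-0.5,2.5,-115,0,1],
    [-0.5,2.5,-140,0,1],
    [-0.5,2.5,-153,0,1],
    [-0.5,2.5,-153,0,1]
  ]
}}

```text
t: 2.9
position: [598.1, -275.9, 251.2]
tool_rot: [-179.9, -0.0, 85.2]
force: [-0.0, 0.2, 0.4]
finger_gap: 85.2
finger_force: 0.0
```

{"method": "send_rows", "body": {
  "moves": [
    [0,0,0,0,0],
    [0,0,0,0,0],
    [0,0,0,0,0],
    [0,0,0,0,0],
    [0,0,0,0,0],
    [0,0,0,0,0]
  ],
  "squeeze": 60
}}

```text
t: 3.65
position: [598.9, -277.1, 252.3]
tool_rot: [179.9, 0.0, 85.2]
force: [-0.5, 0.1, 4.2]
finger_gap: 17.3
finger_force: 58.6
```

```bash
python3 - <<'E'
from h import *
print(state()); print(tcp_to_tips() if callable(tcp_to_tips) else tcp_to_tips)
p,d=snap('scene','s2'); cv2.imwrite('pics/s2c.png',cv2.resize(p[140:300,120:320,::-1],(800,640))[:600])
E
```

```text
{'t': 3.65, 'joints': array([-2.48267779e+01,  3.30754675e+01, -2.18604984e+00,  5.46801271e+01,
       -1.35572746e-03,  6.99968860e+01]), 'qd': array([-0.04517948,  0.01841953, -0.09927612, -0.11600782, -0.13265819,
       -0.05966435]), 'tau': array([ 6.42264378e-02, -5.28795934e+01,  2.23320705e+01, -2.39686640e-01,
       -3.11015647e-03, -9.97614115e-02]), 'position': array([ 598.85957697, -277.05551978,  252.30289871]), 'tool_rot': array([1.79945629e+02, 2.12356728e-02, 8.51763253e+01]), 'force': array([-0.51362097,  0.08055733,  4.19926696]), 'wrist_torque': array([ 0.09035278,  0.1212764 , -0.1138466 ]), 'finger_force': 58.57136070728302, 'finger_gap': 17.296883723603685}
173.4
```

View pics/s2c.png

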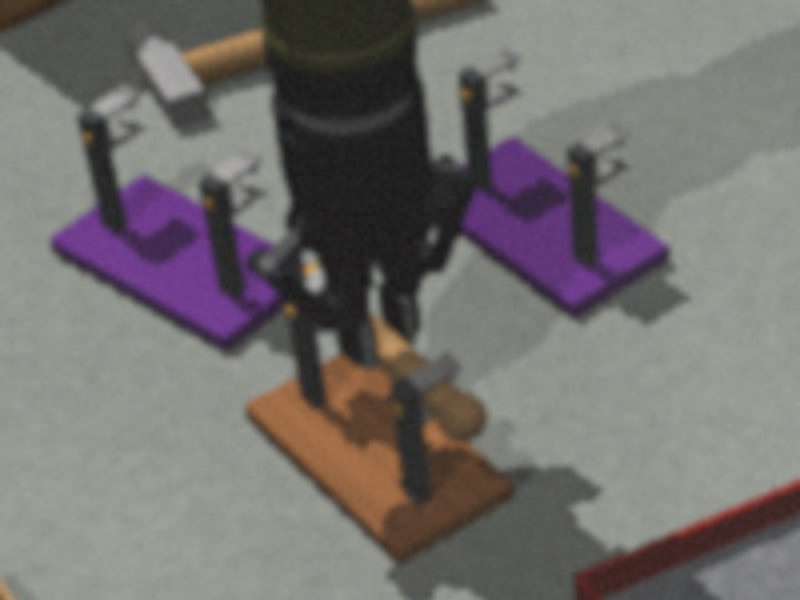

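The bar is pinched a little high (gap 17.3 mm against 20, with an upward force). I'll reopen and grip about 6 mm lower.

{"method": "send_rows", "body": {
  "moves": [
    [0,0,0,0,0.5],
    [0,0,0,0,0.5],
    [0,0,0,0,0.5],
    [0,-2,-4,0,0.5],
    [0,-2,-7,0,0.5],
    [0,-2,-7,0,0.5]
  ]
}}

```text
t: 4.45
position: [598.5, -278.9, 244.1]
tool_rot: [-179.9, -0.0, 85.2]
force: [0.1, -0.7, -0.6]
finger_gap: 42.6
finger_force: 0.0
```

{"method": "send_rows", "body": {
  "moves": [
    [0,0,0,0,0],
    [0,0,0,0,0],
    [0,0,0,0,0],
    [0,0,0,0,0],
    [0,0,0,0,0],
    [0,0,0,0,0]
  ],
  "squeeze": 60
}}

```text
t: 5.2
position: [598.7, -278.9, 244.9]
tool_rot: [180.0, 0.0, 85.2]
force: [-0.7, -0.1, 3.2]
finger_gap: 18.0
finger_force: 58.6
```

{"method": "send_rows", "body": {
  "moves": [
    [0,0,0,0,0],
    [-5,0.4,0,0,0],
    [-10,0.8,0,0,0],
    [-18,1.5,0,0,0],
    [-28,2.4,0,0,0],
    [-40,3.4,0,0,0],
    [-55,4.6,0,0,0],
    [-55,4.6,0,0,0]
  ],
  "squeeze": 80
}}

```text
t: 6.2
position: [541.6, -274.0, 244.1]
tool_rot: [-179.8, -0.1, 85.1]
force: [0.9, -0.0, -1.4]
finger_gap: 17.4
finger_force: 78.8
```

```bash
python3 - <<'E'
from h import *
s=state(); print(s['position'],s['force'],s['finger_gap'],s['finger_force'],s['wrist_torque'])
p,d=snap('scene','s3'); cv2.imwrite('pics/s3c.png',cv2.resize(p[140:290,120:320,::-1],(800,600)))
E
```

```text
[ 541.61349303 -273.96525167  244.09403928] [ 0.8564343  -0.03520579 -1.40133748] 17.442271066509537 78.78135323524475 [-0.00019141 -0.01764236  0.02052299]
```

View pics/s3c.png

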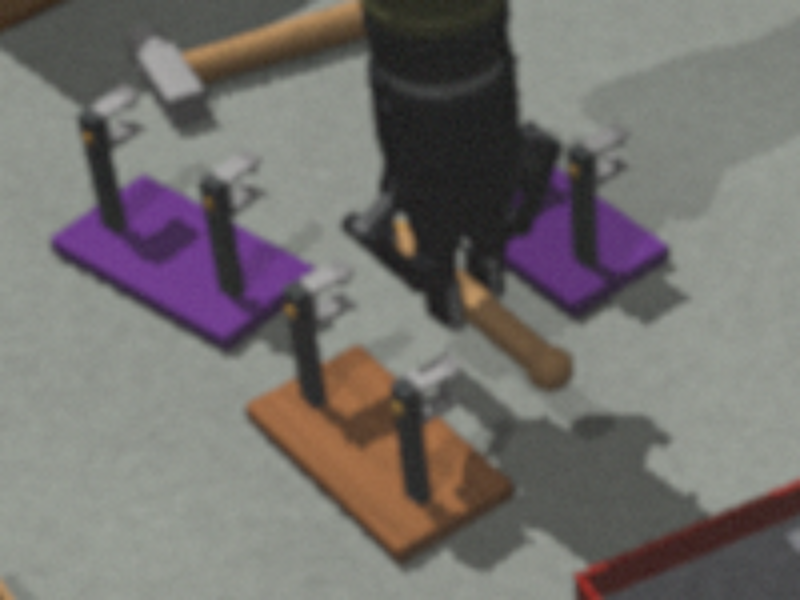

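The punch is out in front of its clips, held level, with its ball at (550,365) in the crop. Now I lift it, carry it over the tray and align it.

{"method": "send_rows", "body": {
  "moves": [
    [0,0,25,0,0],
    [0,5,50,0,0],
    [0,35,60,0,0],
    [4,75,60,-0.05,0],
    [8,115,60,-0.1,0],
    [12,155,60,-0.15,0],
    [16,195,60,-0.198,0],
    [20,235,60,-0.198,0]
  ]
}}

```text
t: 7.25
position: [564.1, -38.0, 304.7]
tool_rot: [180.0, -0.0, 73.8]
force: [1.0, 0.3, -1.7]
finger_gap: 17.1
finger_force: 78.8
```

{"method": "send_rows", "body": {
  "moves": [
    [2,25,0,0,0],
    [4,42,0,0,0],
    [4,42,-25,0,0],
    [4,42,-50,0,0],
    [4,42,-75,0,0],
    [4,42,-90,0,0],
    [4,42,-100,0,0],
    [4,42,-100,0,0]
  ]
}}

```text
t: 8.25
position: [567.6, 2.6, 204.3]
tool_rot: [-180.0, 0.0, 73.8]
force: [-0.5, -0.1, -1.5]
finger_gap: 17.1
finger_force: 78.8
```

```bash
python3 - <<'E'
from h import *
s=state(); print(s['position'],s['tool_rot'],s['force'],s['finger_gap'],s['finger_force'],s['wrist_torque'])
p,d=snap('scene','s4'); cv2.imwrite('pics/s4c.png',cv2.resize(p[180:380,230:430,::-1],(600,600)))
E
```

```text
[567.63642442   2.56887613 204.32398939] [-1.79954488e+02  1.36627060e-02  7.38274898e+01] [-0.45899995 -0.06366244 -1.48639346] 17.136356980429333 78.79712104797363 [-0.03394967  0.00025231 -0.00402471]
```

View pics/s4c.png

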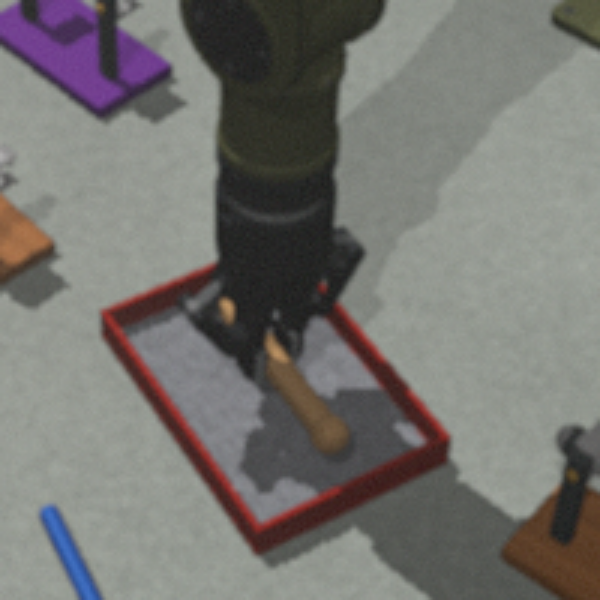

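The punch is inside the tray walls, aligned with the long side, ball at (330,435) in the crop and still held. I lower it gently.

{"method": "send_rows", "body": {
  "moves": [
    [0,0,-6,0,0],
    [0,0,-12,0,0],
    [0,0,-17,0,0],
    [0,0,-20,0,0],
    [0,0,-22,0,0],
    [0,0,-22,0,0]
  ]
}}

```text
t: 9.05
position: [567.6, 2.7, 182.6]
tool_rot: [-180.0, 0.0, 73.8]
force: [-0.1, -0.4, -2.2]
finger_gap: 17.2
finger_force: 78.8
```

{"method": "send_rows", "body": {
  "moves": [
    [0,0,-1,0,0],
    [0,0,-2,0,0],
    [0,0,-2,0,0]
  ]
}}

```text
t: 9.43
position: [567.7, 2.7, 180.7]
tool_rot: [-180.0, 0.0, 73.8]
force: [-0.4, 0.6, -1.6]
finger_gap: 16.9
finger_force: 78.8
```

{"method": "send_rows", "body": {
  "moves": [
    [0,0,0,0,0.25],
    [0,0,0,0,0.3],
    [0,0,0,0,0.4],
    [0,0,0,0,0.5],
    [0,0,0,0,0.5],
    [0,0,0,0,0.5],
    [0,0,0,0,0.5],
    [0,0,0,0,0.5]
  ],
  "squeeze": 20
}}

```text
t: 10.42
position: [567.7, 2.7, 180.7]
tool_rot: [-180.0, 0.0, 73.8]
force: [-0.9, -0.6, 0.5]
finger_gap: 42.7
finger_force: 0.0
```

{"method": "send_rows", "body": {
  "moves": [
    [0,0,10,0,0.5],
    [0,0,30,0,0.5],
    [0,0,60,0,0.5],
    [0,0,100,0,0.5],
    [0,0,140,0,0.5],
    [-40,0,180,0,0.5],
    [-90,0,200,0,0.5],
    [-140,0,200,0,0.5]
  ]
}}

```text
t: 11.42
position: [427.0, 2.7, 383.3]
tool_rot: [179.7, -0.1, 73.8]
force: [-0.1, 0.1, 0.3]
finger_gap: 43.0
finger_force: 0.0
```

{"method": "send_rows", "body": {
  "moves": [
    [-50,0,0,0,0.5],
    [-90,0,0,0,0.5],
    [-90,0,0,0,0.5],
    [-90,0,0,0,0.5],
    [-90,0,0,0,0.5]
  ]
}}

```text
t: 12.05
position: [338.9, 2.7, 381.1]
tool_rot: [179.9, -0.0, 73.8]
force: [-0.4, 1.5, -1.0]
finger_gap: 42.6
finger_force: 0.0
```

```bash
python3 - <<'E'
from h import *
s=state(); print(s['position'],s['force'],s['finger_gap'])
for i in range(2):
    p,d=snap('scene',f's5{i}'); C=cloud('scene',d)
    yaw=np.radians(-16.15); e=(C[...,:2]-[566,3])@np.array([[np.cos(yaw),-np.sin(yaw)],[np.sin(yaw),np.cos(yaw)]])
    m=(abs(e[...,0])<66)&(abs(e[...,1])<98)&(C[...,2]>14)
    q=np.c_[e[m],C[m][:,2]]; print(len(q),rect(q),q[:,2].max(),np.median(q[:,2]))
cv2.imwrite('pics/s5c.png',cv2.resize(p[180:420,230:510,::-1],(700,600)))
E
```

```text
[338.92955647   2.6883109  381.09850047] [-0.43675583  1.46266397 -0.97848819] 42.55633544614348
673 ((-4.441265106201172, -3.8463592529296875), (188.1154327392578, 89.11066436767578), 89.9933853149414) 34.766224063090135 24.877941080284472
681 ((0.15503692626953125, -3.1889572143554688), (130.01939392089844, 189.33494567871094), 0.12622971832752228) 34.629682103097025 25.04509055868914
```

View pics/s5c.png

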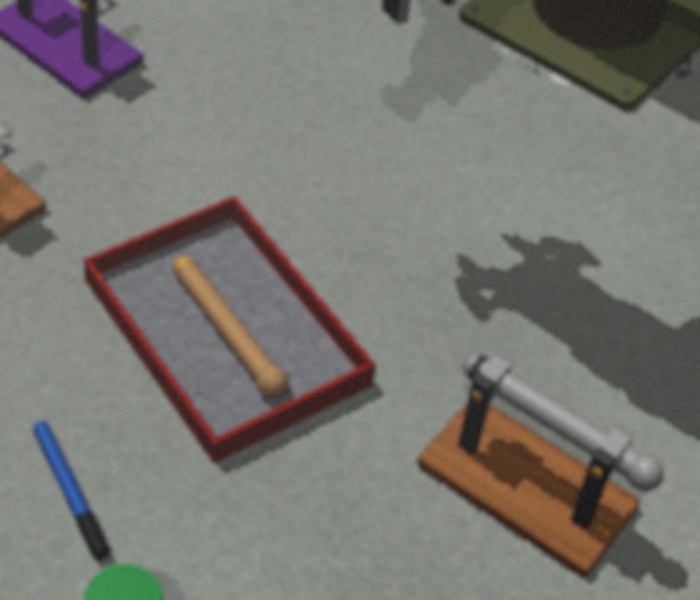

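The punch lies flat in the middle of the tray, from the ring end at (185,265) to the ball at (272,380). The steel punch is still in its clips and the arm is clear of everything.

```bash
python3 -c "
from bench import *
print(sign_off())"
```

```text
the job is handed in; nothing more can be done
None
```

I snapped the wooden punch straight forward out of its clips and laid it flat in the red tray, left the steel punch in its clips, and handed the job in at about 12 s; no verdict was returned.

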